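Line up the flow-cell cover with a drift pin and fit its thumb bolt

TASK

The steel cover of the lab's flow cell hangs loosely on the one bolt already fitted and has swung out of line with the holes in the block below. Drive the red-handled drift pin down through the cover's larger hole into the block until its collar sits fully home on the cover, pressing with a firm push of about 10 N, then, with the drift left standing there, fit the blue thumb bolt in the other open hole and press it fully home in the same way. Never force the drift or the bolt against the cell with more than 25 N, and leave everything else where it stands.

Things in the scene. Friction and masses are not known exactly. Their poses are not given: they have to be found in the camera images.
- cell: Aluminium block, 140 (x) x 115 (y) x 55 mm, fixed; origin at the centre of its underside, z up. On it, over a springy gasket, lies a steel cover of the same outline, 8 mm thick. The gasket's thickness is unknown: the cover's top is 9 to 16 mm above the block's, each time different, and yields 1 mm per 14 N. A port at x=50, y=-37 mm and the fitted bolt at x=50, y=40 mm stand up to 22 mm above it.
- cover (a joint): Swing of the cover about its fitted bolt (at x=50, y=40 mm of the cell), rad, positive anticlockwise seen from above; 0 = its holes are in line with the block's. Stiff: 0.4 N m of friction. It starts 0.028 to 0.042 out of line (3.5 to 5.3 mm at the drift hole).
- gasket (a joint): Height of the cover above its resting height on the springy gasket, m: 0 at rest, negative while it is pressed down (1 mm per 14 N). It says nothing of the gasket's thickness.
- cell_pin_hole (a point): Centre of the drift hole at the level of the block's top (55 mm above the bench; 9 to 16 mm below the cover's top), in the block: 16 mm in diameter, straight through the block, at x=-50, y=-35 mm of the cell; axes as the cell's. The cover's hole above it is also 16 mm.
- cell_bolt_hole (a point): Centre of the bolt hole at the level of the block's top, in the block: 14.5 mm in diameter, straight through, at x=-50, y=40 mm of the cell; axes as the cell's. The cover's hole above it is also 14.5 mm.
- drift_grip (a point): Middle of the drift's handle: red cylinder, 18 mm diameter, 44 mm tall, steel band at the top. Below it a collar (28 mm diameter, 4 mm thick, underside 26 mm below this point), a straight 15 mm shank for 26 mm, then a taper over 30 mm to a 5 mm tip, 82 mm below this point. z up along the pin. It stands in the rack, collar on the rack's top.
- drift_seat (a point): Centre of the underside of the drift's collar, 26 mm below drift_grip; z up along the pin.
- drift: The drift pin, about 0.12 kg; origin at its tip, z up along it.
- bolt_grip (a point): Middle of the thumb bolt's head: blue cylinder, 20 mm diameter, 44 mm tall, steel band at the top. Below it a flange (28 mm diameter, 4 mm thick, underside 26 mm below this point), then a plain 12 mm shank, 34 mm long, chamfered over its last 3 mm (foot 60 mm below this point). z up along the bolt. It stands in the rack, flange on the rack's top.
- bolt_seat (a point): Centre of the underside of the bolt's flange, 26 mm below bolt_grip; z up along the bolt.
- bolt: The thumb bolt, about 0.09 kg, no thread to turn; origin at its foot, z up along it.
- rack: White plastic rack, fixed, 60 (x) x 190 (y) x 60 mm, origin at the centre of its underside; three 18 mm holes 60 mm apart along its y hold the drift, the bolt and the plug, in any order.
- plug_grip (a point): Middle of the black head (22 mm in diameter, 44 mm tall) of a blanking plug standing in the rack. Bystander, leave it alone.
- beaker_mid (a point): Empty glass beaker, 56 mm wide, 75 mm tall. Point: its centre. Bystander, leave it alone.
- jar_mid (a point): Amber sample jar with white cap, 60 mm wide, 85 mm tall. Point: its centre. Bystander, leave it alone.
- tissues_mid (a point): White paper box, 110 x 210 x 70 mm. Point: its centre. Bystander, leave it alone.
- wrench_grip (a point): Grip of a 180 mm wrench lying on the bench. Bystander, leave it alone.
- handheld_mid (a point): Yellow hand-held refractometer, about 180 mm long, 40 mm thick, lying. Point: its centre. Bystander, leave it alone.
- dish_mid (a point): White ceramic dish, 90 mm wide, 18 mm tall. Point: its centre. Bystander, leave it alone.
Mind the look-alikes: they are no part of the job. What is shaped like the drift but green or yellow is not meant.

How it is judged:
On the way, in this order (a step that is already met when the one before it is completed fails the run):
1. the drift stands through the cover in the block's drift hole, the cover is in line, and the drift is pressed down on the cover with 5 N or more, so that the gasket gives by 0.3 mm (horizontal distance between drift_seat and cell_pin_hole below 0.003 m and z of drift_seat in the frame of cell_pin_hole below 0.0175 m and angle between drift_seat's own z axis and vertical below 0.08 rad and value of joint cover between -0.015 and 0.015 rad and contact force between drift and cell above 5 N and value of joint gasket below -0.0003 m), for 0.15 s.
2. with the drift still in place, the thumb bolt is through the cover in the block's bolt hole and pressed down on the cover with 5 N or more, so that the gasket gives by 0.3 mm (horizontal distance between drift_seat and cell_pin_hole below 0.003 m and z of drift_seat in the frame of cell_pin_hole below 0.0175 m and angle between each of drift_seat, bolt_seat's own z axis and vertical below 0.08 rad and horizontal distance between bolt_seat and cell_bolt_hole below 0.004 m and z of bolt_seat in the frame of cell_bolt_hole below 0.0175 m and value of joint cover between -0.015 and 0.015 rad and contact force between bolt and cell above 5 N and value of joint gasket below -0.0003 m), for 0.15 s.
At the end, for the whole second after the job is handed in: Drift and thumb bolt stand released, still and upright (0.08 rad) in their own holes, centred within 3 and 4 mm, undersides of collar and flange at most 17.5 mm above the block's top (the cover's top is at 9 to 16 mm); cover in line within 0.015 rad (horizontal distance between drift_seat and cell_pin_hole below 0.003 m and z of drift_seat in the frame of cell_pin_hole below 0.0175 m and angle between each of drift_seat, bolt_seat's own z axis and vertical below 0.08 rad and horizontal distance between bolt_seat and cell_bolt_hole below 0.004 m and z of bolt_seat in the frame of cell_bolt_hole below 0.0175 m and value of joint cover between -0.015 and 0.015 rad and linear speed of each of drift, bolt below 0.02 m/s); the robot touches nothing.
It fails at once if the drift presses on the cell with more than 25 N (contact force between drift and cell above 25 N).
It fails at once if the bolt presses on the cell with more than 25 N (contact force between bolt and cell above 25 N).
It fails at once if a bystander is moved by more than 30 mm (distance of any of plug_grip, beaker_mid, jar_mid, tissues_mid, wrench_grip, handheld_mid, dish_mid from where it was at the start of the episode above 0.03 m).
It also fails if it takes over 61 s, if anything falls off the work surface, if the arm or the gripper's body presses on something with over 40 N, if the wrist force passes 120 N, or if a joint passes its speed limit or range.

ROBOT

A 6-joint arm with a two-finger parallel gripper is mounted at the origin on the work surface. World frame = base frame: x ahead of the robot, y to its left, z up, the work surface at z = 0. Lengths are in m, angles in rad, forces in N, time in s.
With the tool pointing down it reaches from about 0.375 to 0.9 m from the base axis. Payload 3.1 kg.
Tool frame: the origin (TCP) lies between the finger pads; the fingertips stand 22 mm ahead of it and the grasp point (between the pads) lies 3 mm ahead of it; z points along the fingers, y is the line along which they close (so a half turn about z gives the same grasp; the last joint's range is limited). The gripper opens to 87 mm and grips with 3 to 60 N. Pads are 19 mm wide; open, the fingers measure 117 mm over their backs; the gripper's body (75 mm by 190 mm) begins 51 mm behind the grasp point.
Start: joints at [-1.313, 0.527, 1.433, -0, 1.181, -0.178], TCP at [0.264, -0.567, 0.245] pointing down, gripper open.
Joint ranges: [-3.08, 3.08], [-0.75, 2.2], [0.22, 2.44], [-1.43, 4.57], [0, 2.65], [-2.85, 2.85]. Speed limits (rad/s): [2.79, 2.79, 3.14, 3.14, 3.14, 3.14].

INTERFACE

Orientations are given as a unit quaternion [x, y, z, w].
In Python, from rig import robot gives the robot as it stands.
- The arm moves only by the tool move_arm, never from a script. Its argument "series" is text: rows parted by semicolons, each of 6 numbers parted by spaces: the shift along the tool's x, y, z in mm, then the turn, a rotation vector about the tool's x, y, z in degrees. In form: dx dy dz ax ay az; .... A call has 1 to 8 rows; each row is the pose to reach, as a shift and turn from the pose commanded when the call began, along the tool's axes at that moment; what a row does not reach only later rows make up. A row lasts 1/12 s, in which the tool goes at most 41.7 mm and 7.16 degrees, less where a joint would pass 70% of its speed; a pose out of reach is approached as far as the arm can. A call with a gripper value outside its range is refused whole. "jaw" is the opening, from 0 (shut) to 1 (fully open), set as the call begins (left out, the last holds). The fingers move at their own pace and stop on an object; "newtons" is the grip in N (left out, the last holds). Time passes only in rows, so rows that repeat a pose let the fingers close. It gives the time, the measured TCP pose, the force, the opening and the grip force at its end, in the units of the state.
- robot.get_obs(): the state, without advancing time (a new reading comes with each control period).
- robot.camera(name): name is "side" or "top" or "wrist"; returns a dict with "img" (420x560x3 uint8, red, green, blue), "mtx" (3x3 intrinsics, pixels), "distortion" ([k1, k2, p1, p2, k3] as OpenCV has them; the pictures are not rectified), "world_to_cam" (4x4, takes a point from world to camera coordinates). Camera axes: x right, y down, z forward; pixel columns grow to the right and rows downward; lengths in m; the calibration is good to about 2 mm. A picture is of the moment at which its call begins. There is no depth.
- robot.hand_in(): hands the job in; it is judged then, once.
Trained networks look in a picture, given as the dict that the camera call returned (one of the last four; its "shot" number tells which), for a name from the list of things; names that differ only in an ending like _2 or _b are one class to them, and where a whole thing is asked for, a point or a joint stands for the part that bears it (a point fixed in the world has none). Each returns a list of dicts, best first, with "p" (0 to 1); they miss things now and then, are a little off and sometimes report something else, mostly with a low value. They report only what shows in the picture. A call takes as long as a camera call. They do not tell look-alikes from the thing itself.
- robot.search_frame(picture, thing): "xyz" ([x, y, z] in m, in world coordinates, good to about 4 mm: the middle of the surface that is visible of it).
- robot.tip_of(picture, thing): "xyz" ([x, y, z] in m, in world coordinates, good to about 4 mm: a listed point, or the origin of a listed thing).
The state is a dict: "time": time; "q": joint angles; "joint_velocities": joint speeds; "joint_torque": joint torques, N m; "position": TCP position; "tool_rot": TCP orientation; "ft_force": force on the tool from outside, world axes, zero at the start; "moment": the same for the moment, N m; "grip_width": finger opening in m; "grip_force": force on a finger pad.
Only numpy, scipy, OpenCV 4.12 (cv2) and the standard library are available. Lean on these libraries where they do the work, as an engineer would, in place of code of your own. Each camera call takes 0.05 s, during which the arm holds its last target. There are 200 camera calls.

## Working session

There is one attempt and no reset: what is moved stays moved. The work goes in short steps, Python scripts to look and compute and a tool call to move; the robot and the scene stay as the last step left them, time stands still between calls to the robot, and variables do not carry over. Pictures are saved under pics/ and viewed, at most 13 in all, crops included, and the job is handed in when it is done.

Besides the shell and the picture viewer there is one more tool, called after "Call:" by a JSON object that holds its "method" and its "body". move_arm: Moves the arm, as the interface text tells. Its arguments: {"type":"object","properties":{"series":{"type":"string"},"jaw":{"type":"number"},"newtons":{"type":"number"}},"required":["series"]}

```bash
mkdir -p pics; cat > h.py <<'E'
import numpy as np, cv2
from rig import robot
from scipy.spatial.transform import Rotation as R
def save(c,n): cv2.imwrite(f'pics/{n}.png',c['img'][:,:,::-1])
def ray(c,u,v):
    p=cv2.undistortPoints(np.array([[[u,v]]],float),c['mtx'],np.array(c['distortion']))[0,0]
    T=np.array(c['world_to_cam']);Rm=T[:3,:3]
    return -Rm.T@T[:3,3], Rm.T@np.array([p[0],p[1],1.])
def atz(c,u,v,z):
    o,d=ray(c,u,v); return o+d*(z-o[2])/d[2]
def proj(c,P):
    T=np.array(c['world_to_cam']); 
    return cv2.projectPoints(np.array(P,float).reshape(-1,1,3),cv2.Rodrigues(T[:3,:3])[0],T[:3,3],c['mtx'],np.array(c['distortion']))[0][:,0]
def pose():
    o=robot.get_obs(); return np.array(o['position']),R.from_quat(o['tool_rot'])
E
python3 - <<'E'
from h import *
a=robot.camera('top');b=robot.camera('side')
im=np.vstack([a['img'],b['img']]);save(a,'top0');save(b,'side0')
for c in (a,b):
    print(c['world_to_cam'][:3])
    for n in ['cell','drift_grip','bolt_grip','plug_grip','cell_pin_hole','cell_bolt_hole','rack']:
        r=robot.tip_of(c,n); print(n,[(np.round(x['xyz'],3).tolist(),round(x['p'],2)) for x in r[:4]])
print(robot.get_obs())
E
```

```text
[[ 3.66474064e-05 -9.99912723e-01  1.32115456e-02 -5.03556467e-02]
 [-9.98192874e-01 -8.30479189e-04 -6.00857428e-02  5.74720871e-01]
 [ 6.00914706e-02 -1.31854686e-02 -9.98105785e-01  1.13208336e+00]]
cell [([0.545, 0.105, 0.003], 0.89), ([0.513, -0.178, 0.028], 0.22)]
drift_grip [([0.526, -0.236, 0.086], 0.54), ([0.608, -0.183, 0.084], 0.49), ([0.618, -0.28, 0.082], 0.46), ([0.763, 0.22, 0.01], 0.44)]
bolt_grip [([0.513, -0.178, 0.084], 0.59), ([0.53, -0.233, 0.005], 0.48), ([0.779, 0.069, 0.039], 0.38)]
plug_grip [([0.497, -0.128, 0.086], 0.58)]
cell_pin_hole [([0.492, 0.076, 0.057], 0.85)]
cell_bolt_hole [([0.502, 0.148, 0.05], 0.68), ([0.523, -0.242, 0.061], 0.19)]
rack [([0.518, -0.182, 0.002], 0.87)]
[[ 0.96225006 -0.2715797  -0.0178684  -0.54924621]
 [-0.16413294 -0.52667184 -0.83407263  0.14807634]
 [ 0.21710641  0.80551923 -0.55136519  1.159699  ]]
cell [([0.551, 0.108, -0.001], 0.68)]
drift_grip [([0.61, -0.282, 0.084], 0.75), ([0.526, -0.238, 0.088], 0.72), ([0.612, -0.182, 0.084], 0.63)]
bolt_grip [([0.514, -0.177, 0.087], 0.45)]
plug_grip [([0.501, -0.124, 0.091], 0.5)]
[... 220 characters left out ...]
[-1.31354366e+00,  5.27449354e-01,  1.43267813e+00,  2.82504375e-05,
        1.18141866e+00, -1.78522502e-01]), 'joint_velocities': array([ 1.47851434e-04,  1.02201232e-03, -5.17273005e-05, -8.68174192e-04,
       -4.90662088e-04,  8.32148417e-04]), 'joint_torque': array([-4.63477008e-04, -4.39954269e+01, -1.76977855e+01,  6.33623893e-02,
        5.03185974e-02, -1.11868803e-05]), 'position': array([ 0.26383811, -0.56656662,  0.24458652]), 'tool_rot': array([9.76357422e-01, 2.16162401e-01, 1.39730648e-05, 2.27222626e-05]), 'ft_force': array([-0.22025664, -0.00469148, -1.08353863]), 'moment': array([ 0.01767324,  0.05976392, -0.02662124]), 'grip_force': 0.0, 'grip_width': 0.08706623041600964}
```

View pics/top0.png

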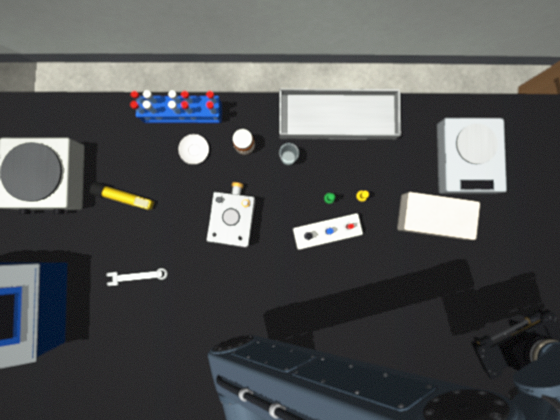

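View pics/side0.png

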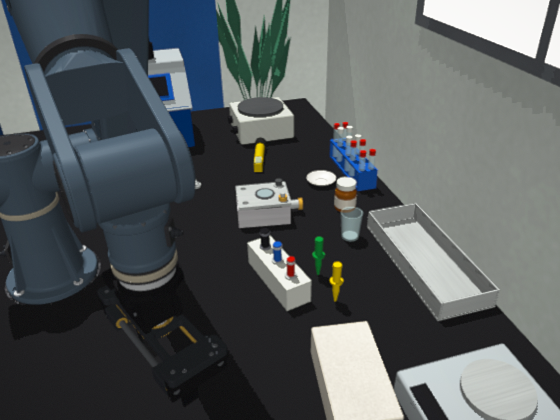

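The scene shows the drift (red) at the rack's right end (top view 350,226), the bolt (blue) at its middle (330,231), and the cell at (231,218). Next I'll move above the rack.

```bash
cat >> h.py <<'E'
def go(P,yaw):
    "row to TCP position P (m), tool down, tool y at world angle yaw deg"
    p,q=pose()
    y=np.array([np.cos(np.radians(yaw)),np.sin(np.radians(yaw)),0]);z=np.array([0,0,-1.]);x=np.cross(y,z)
    t=R.from_matrix(np.c_[x,y,z]); d=q.inv().apply(np.array(P)-p)*1000; w=np.degrees((q.inv()*t).as_rotvec())
    print('ROW',np.round(d,1),np.round(w,2))
E
python3 -c "
from h import *
go([.526,-.237,.25],13.1);go([.526,-.237,.25],-166.9)"
```

```text
ROW [ 376.8 -188.1   -5.4] [  0.     0.   -78.13]
ROW [ 376.8 -188.1   -5.4] [  0.    -0.   101.87]
```

Call:
{"method": "move_arm", "body": {"series": "377 -188 -5 0 0 -78;377 -188 -5 0 0 -78;377 -188 -5 0 0 -78;377 -188 -5 0 0 -78;377 -188 -5 0 0 -78;377 -188 -5 0 0 -78;377 -188 -5 0 0 -78;377 -188 -5 0 0 -78", "jaw": 0.7}}

```text
time: 1.47
position: [0.4725, -0.3041, 0.2488]
tool_rot: [0.751, 0.66, 0.0, 0.0]
ft_force: [0.1, -0.6, -0.7]
grip_width: 0.0613
grip_force: 0.0
```

```bash
python3 -c "
from h import *
go([.526,-.237,.25],13.1)"
```

```text
ROW [73.4 44.5 -1.2] [ 2.00e-02  2.00e-02 -2.05e+01]
```

Call:
{"method": "move_arm", "body": {"series": "73 44 -1 0 0 -20.5;73 44 -1 0 0 -20.5;73 44 -1 0 0 -20.5;73 44 -1 0 0 -20.5;73 44 -1 0 0 -20.5"}}

```text
time: 1.88
position: [0.525, -0.2391, 0.2495]
tool_rot: [0.625, 0.781, -0.0, 0.0]
ft_force: [-0.3, 0.2, -0.2]
grip_width: 0.061
grip_force: 0.0
```

```bash
python3 - <<'E'
from h import *
c=robot.camera('wrist');save(c,'w1')
print(c['world_to_cam'],pose()[0])
for n in ['drift_grip','bolt_grip','plug_grip']:
    print(n,[(np.round(x['xyz'],4).tolist(),round(x['p'],2),proj(c,x['xyz'])[0].round()) for x in robot.tip_of(c,n)[:3]])
E
```

```text
[[ 9.75606312e-01  2.19527441e-01 -1.63833193e-04 -4.59353381e-01]
 [ 2.11653314e-01 -9.40414135e-01  2.66128033e-01 -3.69785742e-01]
 [ 5.82683350e-02 -2.59670864e-01 -9.63937676e-01  3.02836991e-01]
 [ 0.00000000e+00  0.00000000e+00  0.00000000e+00  1.00000000e+00]] [ 0.52456185 -0.23984599  0.24947683]
drift_grip [([0.5286, -0.2427, 0.0855], 0.96, array([279., 204.])), ([0.6083, -0.2749, 0.0103], 0.67, array([343., 231.])), ([0.616, -0.3781, 0.0091], 0.53, array([325., 313.]))]
bolt_grip [([0.4997, -0.1226, 0.0874], 0.58, array([277.,  50.]))]
plug_grip [([0.4984, -0.1241, 0.0873], 0.86, array([275.,  52.]))]
```

View pics/w1.png

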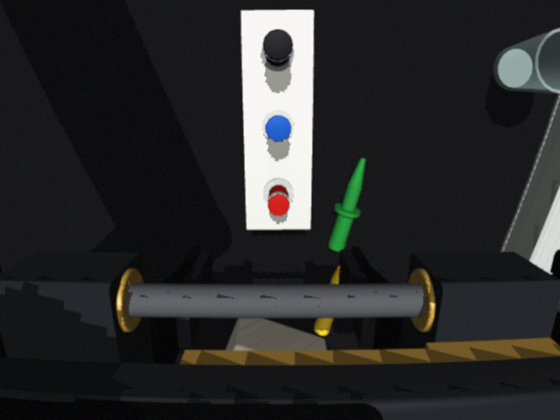

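Drift head top is at about (278,204), bolt (278,128), plug (278,45). The rack corners are (242,11), (313,10), (310,229) and (248,229), and the lookalikes lie flat on the bench.

```bash
python3 - <<'E'
from h import *
c=robot.camera('wrist')
hsv=cv2.cvtColor(c['img'],cv2.COLOR_RGB2HSV)
for n,(lo,hi),(u,v),z in [('red',((0,150,160),(8,255,255)),(278,204),.108),('blue',((100,120,120),(125,255,255)),(278,128),.108)]:
    m=cv2.inRange(hsv,lo,hi); k,l,s,ce=cv2.connectedComponentsWithStats(m); i=1+np.argmax(s[1:,4]); print(n,s[i],ce[i],atz(c,*ce[i],z))
P=[atz(c,*x,.06) for x in [(242,11),(313,10),(310,229),(248,229)]];print(np.round(P,4),np.mean(P,0))
ctr=np.mean(P,0); d=(P[0]+P[1]-P[2]-P[3]); d/=np.linalg.norm(d); print(np.degrees(np.arctan2(-d[0],d[1])))
for k in(-.06,0,.06): print(ctr+k*d)
E
```

```text
red [270 193  21  21 343] [279.6851312  203.05539359] [ 0.52667513 -0.23788441  0.108     ]
blue [267 114  25  26 495] [279.25454545 126.24040404] [ 0.51323624 -0.17980958  0.108     ]
[[ 0.4631 -0.0957  0.06  ]
 [ 0.5205 -0.082   0.06  ]
 [ 0.5634 -0.2679  0.06  ]
 [ 0.5062 -0.2806  0.06  ]] [ 0.51328884 -0.18155462  0.06      ]
13.056846377817688
[ 0.5268439 -0.2400034  0.06     ]
[ 0.51328884 -0.18155462  0.06      ]
[ 0.49973378 -0.12310583  0.06      ]
```

```bash
python3 -c "
from h import *
go([.5267,-.2385,.14],13.1);go([.5267,-.2385,.090],13.1)"
```

```text
ROW [  1.6   3.  109.5] [-0.01  0.   -0.52]
ROW [  1.6   3.  159.5] [-0.01  0.   -0.52]
```

Call:
{"method": "move_arm", "body": {"series": "1.6 3 100 0 0 -0.5;1.6 3 100 0 0 -0.5;1.6 3 100 0 0 -0.5;1.6 3 130 0 0 -0.5;1.6 3 159.5 0 0 -0.5;1.6 3 159.5 0 0 -0.5;1.6 3 159.5 0 0 -0.5"}}

```text
time: 2.72
position: [0.5262, -0.2373, 0.0888]
tool_rot: [0.621, 0.783, -0.0, -0.002]
ft_force: [0.2, -0.7, 0.4]
grip_width: 0.061
grip_force: 0.0
```

Call:
{"method": "move_arm", "body": {"series": "0 0 0 0 0 0;0 0 0 0 0 0;0 0 0 0 0 0;0 0 0 0 0 0;0 0 0 0 0 0;0 0 0 0 0 0", "jaw": 0, "newtons": 40}}

```text
time: 3.22
position: [0.5278, -0.2373, 0.0908]
tool_rot: [0.621, 0.784, 0.0, 0.001]
ft_force: [0.2, -0.5, -0.6]
grip_width: 0.0293
grip_force: 0.0
```

Call:
{"method": "move_arm", "body": {"series": "0 0 0 0 0 0;0 0 0 0 0 0;0 0 0 0 0 0;0 0 0 0 0 0;0 0 0 0 0 0"}}

```text
time: 3.63
position: [0.5275, -0.2371, 0.0902]
tool_rot: [0.621, 0.784, 0.0, 0.0]
ft_force: [-0.9, 0.9, 5.1]
grip_width: 0.0172
grip_force: 40.0
```

Call:
{"method": "move_arm", "body": {"series": "0 0 -30 0 0 0;0 0 -60 0 0 0;0 0 -100 0 0 0;0 0 -130 0 0 0;0 0 -130 0 0 0"}}

```text
time: 4.05
position: [0.5308, -0.2393, 0.2263]
tool_rot: [0.621, 0.784, 0.0, 0.007]
ft_force: [0.7, -0.5, -1.0]
grip_width: 0.0168
grip_force: 40.0
```

```bash
python3 - <<'E'
from h import *
c=robot.camera('top')
for n in ['cell','cell_pin_hole','cell_bolt_hole']:
    print(n,[(np.round(x['xyz'],4).tolist(),round(x['p'],2)) for x in robot.tip_of(c,n)[:2]])
print(robot.get_obs())
go([.60,-.02,.22],-7.8)
E
```

```text
cell [([0.5456, 0.1037, 0.0014], 0.75), ([0.5138, -0.1797, 0.0276], 0.63)]
cell_pin_hole [([0.4915, 0.0766, 0.0534], 0.94)]
cell_bolt_hole [([0.5035, 0.1463, 0.0532], 0.75)]
{'time': 4.25, 'q': array([-6.15736620e-01,  4.95776923e-01,  1.58035227e+00,  4.76009995e-05,
        1.06884853e+00, -8.47188888e-01]), 'joint_velocities': array([-0.0009763 ,  0.01995712,  0.00959733,  0.00316694,  0.00146473,
        0.00150022]), 'joint_torque': array([ 1.60466664e-02, -4.24696112e+01, -1.67987394e+01,  2.05345557e-02,
        4.53115662e-02,  3.55569173e-04]), 'position': array([ 0.52638792, -0.23642948,  0.21848356]), 'tool_rot': array([ 6.20737000e-01,  7.84017035e-01, -7.04283451e-05, -1.69119651e-03]), 'ft_force': array([-0.07890604, -0.35797406, -1.9198818 ]), 'moment': array([ 0.00392911, -0.09208083,  0.0021447 ]), 'grip_force': 40.000029718503356, 'grip_width': 0.017038599075772494}
ROW [193.8 121.3  -1.3] [-0.15 -0.12 21.06]
```

```bash
python3 -c "
from h import *
go([.50,.02,.25],-8)"
```

```text
ROW [255.7  33.1 -30.9] [-0.15 -0.12 21.26]
```

Call:
{"method": "move_arm", "body": {"series": "20 3 -31 0 0 1;60 9 -31 0 0 7;100 15 -31 0 0 12;140 20 -31 0 0 18;180 26 -31 0 0 21;220 30 -31 0 0 21.3;245 32 -31 0 0 21.3;256 33 -31 0 0 21.3"}}

```text
time: 4.92
position: [0.498, 0.0232, 0.2488]
tool_rot: [0.754, 0.657, -0.002, -0.003]
ft_force: [-0.8, -0.1, -1.2]
grip_width: 0.0169
grip_force: 40.0
```

Call:
{"method": "move_arm", "body": {"series": "0 0 0 0 0 0;0 0 0 0 0 0;0 0 0 0 0 0;0 0 0 0 0 0"}}

```text
time: 5.25
position: [0.5014, 0.018, 0.2506]
tool_rot: [0.756, 0.655, -0.0, 0.0]
ft_force: [0.8, -0.2, -1.1]
grip_width: 0.0168
grip_force: 40.0
```

```bash
python3 - <<'E'
from h import *
c=robot.camera('wrist');save(c,'w2')
import pickle;pickle.dump(c,open('c2.pkl','wb'))
print(pose()[0])
for n in ['drift_seat','cell','cell_pin_hole','cell_bolt_hole','drift','drift_grip']:
    print(n,[(np.round(x['xyz'],4).tolist(),round(x['p'],2),proj(c,x['xyz'])[0].round()) for x in robot.tip_of(c,n)[:2]])
cv2.imwrite('pics/w2b.png',cv2.resize(c['img'][:,:,::-1],(800,600),interpolation=cv2.INTER_CUBIC))
E
```

```text
[0.50129314 0.01802184 0.25073007]
drift_seat [([0.4987, 0.017, 0.2186], 0.87, array([271., 262.])), ([0.7761, 0.0619, 0.044], 0.39, array([551., 106.]))]
cell [([0.5467, 0.1019, -0.0033], 0.61, array([308.,  95.]))]
cell_pin_hole [([0.4904, 0.0714, 0.0554], 0.92, array([255., 136.]))]
cell_bolt_hole [([0.5047, 0.1456, 0.053], 0.92, array([259.,  47.]))]
drift [([0.4985, 0.0126, 0.1636], 0.72, array([273., 235.])), ([0.4983, -0.1238, 0.0838], 0.51, array([293., 339.]))]
drift_grip [([0.5014, 0.014, 0.2446], 0.84, array([277., 290.]))]
```

View pics/w2b.png

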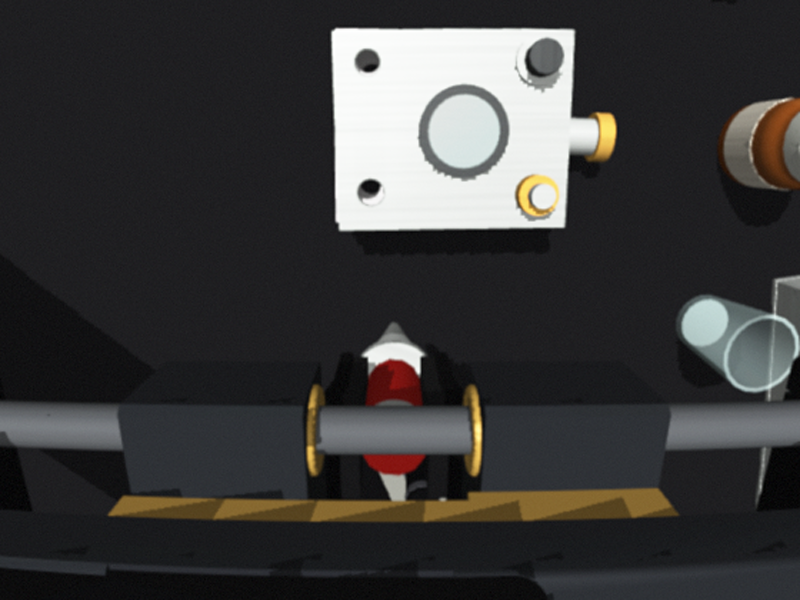

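Holes in the cover: drift hole at (370,191), bolt hole at (367,61). The fitted bolt is at (543,58), the port at (538,196), and the drift hangs straight in the grip. I'll go a bit closer.

Call:
{"method": "move_arm", "body": {"series": "10 -8 25 0 0 0;20 -8 45 0 0 0;20 -8 50 0 0 0;20 -8 50 0 0 0;20 -8 50 0 0 0;20 -8 50 0 0 0"}}

```text
time: 6.1
position: [0.4969, 0.04, 0.202]
tool_rot: [0.755, 0.656, 0.001, 0.001]
ft_force: [-0.8, -0.7, -1.6]
grip_width: 0.017
grip_force: 40.0
```

```bash
python3 - <<'E'
from h import *
import pickle
cs=[]
for i in range(1):
    c=robot.camera('wrist');cs.append(c)
pickle.dump(c,open('c3.pkl','wb'))
print(pose()[0],pose()[1].as_quat())
for n in ['cell_pin_hole','cell_bolt_hole','drift_seat','drift']:
    print(n,[(np.round(x['xyz'],4).tolist(),round(x['p'],2),proj(c,x['xyz'])[0].round()) for x in robot.tip_of(c,n)[:1]])
# crop around cell x4
im=c['img'][0:200,200:460,::-1]
cv2.imwrite('pics/w3.png',cv2.resize(im,None,fx=3,fy=3,interpolation=cv2.INTER_CUBIC))
E
```

```text
[0.49684273 0.03995359 0.20212764] [0.75503184 0.65568667 0.00085439 0.00109029]
cell_pin_hole [([0.4947, 0.0703, 0.0557], 0.6, array([267., 167.]))]
cell_bolt_hole [([0.507, 0.147, 0.0547], 0.63, array([269.,  63.]))]
drift_seat [([0.4976, 0.0388, 0.1724], 0.71, array([278., 263.]))]
drift [([0.4965, 0.0377, 0.1145], 0.62, array([275., 230.]))]
```

View pics/w3.png

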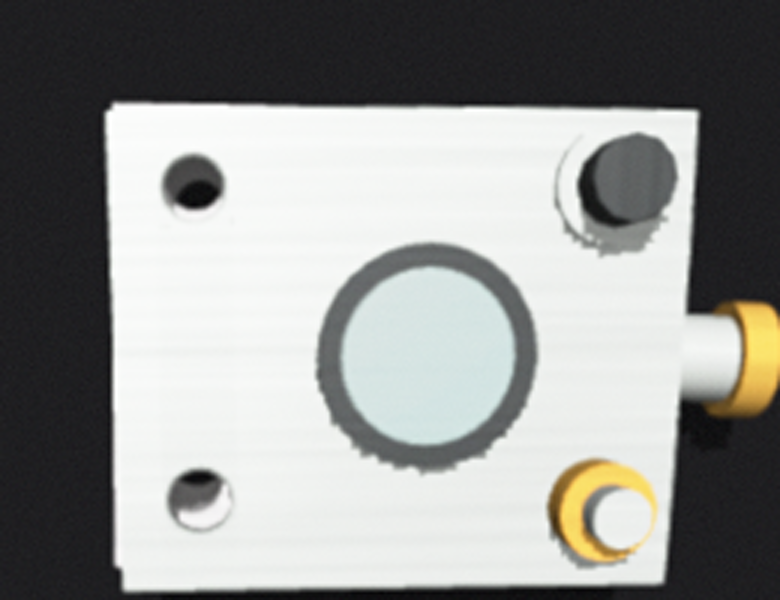

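```bash
cat > fit.py <<'E'
from h import *
import pickle
from scipy.optimize import minimize
c=pickle.load(open('c3.pkl','rb')); S=4
T=np.array(c['world_to_cam']);print('cam',-T[:3,:3].T@T[:3,3])
g=cv2.cvtColor(c['img'],cv2.COLOR_RGB2GRAY)[0:200,200:460]
g=cv2.resize(g,None,fx=S,fy=S,interpolation=cv2.INTER_CUBIC)
m=cv2.morphologyEx((g>110).astype(np.uint8),cv2.MORPH_OPEN,np.ones((9,9)))
cn=max(cv2.findContours(m,0,2)[0],key=cv2.contourArea);m[:]=0;cv2.drawContours(m,[cn],-1,1,-1)
valid=np.ones_like(m);valid[int(90*S):int(147*S),int(215*S):]=0   # spigot
hp=np.array([[200+194/3,183/3],[200+201/3,499/3]])
def rz(a):return np.array([[np.cos(a),-np.sin(a)],[np.sin(a),np.cos(a)]])
piv=np.array([.05,.04])
def model(p):
    x,y,a,h,f=p; B=lambda q:(rz(a)@np.array(q).T).T+[x,y]
    C=lambda q:B((rz(f)@(np.array(q)-piv).T).T+piv)
    k=[[-.07,-.0575],[.07,-.0575],[.07,.0575],[-.07,.0575]]
    def box(q,z0,z1):return np.vstack([np.c_[q,[z]*len(q)] for z in(z0,z1)])
    hol=np.c_[C([[-.05,.04],[-.05,-.035]]),[.055+h]*2]
    return box(B(k),0,.055),box(C(k),.055+h-.008,.055+h),hol
def cost(p):
    b,cv,ho=model(p); r=np.zeros_like(m)
    for q in(b,cv):
        uv=((proj(c,q)-[200,0]+.5)*S-.5)
        cv2.fillConvexPoly(r,np.round(cv2.convexHull(uv.astype(np.float32))*16).astype(np.int32),1,shift=4)
    d=((r!=m)&(valid>0)).sum()/S/S
    return d+8*((proj(c,ho)-hp)**2).sum()+ (1e6*max(0,.009-p[3],p[3]-.016))
if __name__=='__main__':
  for f in(.035,-.035):
    best=None
    for h in(.0105,.0145):
        p=np.array([.5465,.103,-.14,h,f]);
        for _ in range(3):
            sx=np.vstack([p]+[p+d for d in np.diag([.004,.004,.03,.002,.01])])
            s=minimize(cost,p,method='Nelder-Mead',options=dict(initial_simplex=sx,maxiter=500,xatol=1e-5,fatol=.01));p=s.x
        if best is None or s.fun<best.fun:best=s
    p=best.x;B=rz(p[2])
    print(f,best.fun,p.round(4),'pin',B@[-.05,-.035]+p[:2],'bolt',B@[-.05,.04]+p[:2],'cover',model(p)[2].round(4).tolist())
E
python3 fit.py
```

```text
cam [0.50631355 0.11185135 0.3427842 ]
0.035 160.41954788993542 [ 0.547   0.1033 -0.1639  0.0147  0.0374] pin [0.49196084 0.07696301] bolt [0.50419977 0.15095767] cover [[0.5037, 0.1473, 0.0697], [0.4942, 0.0729, 0.0697]]
-0.035 251.82331646515016 [ 0.5494  0.0994 -0.0932  0.0152 -0.039 ] pin [0.49632823 0.06925202] bolt [0.50330581 0.14392673] cover [[0.5037, 0.1478, 0.0702], [0.4939, 0.0735, 0.0702]]
```

```bash
python3 - <<'E'
from h import *
import pickle
c=pickle.load(open('c3.pkl','rb'))
cv2.imwrite('pics/w4.png',cv2.resize(c['img'][190:330,200:360,::-1],None,fx=4,fy=4,interpolation=cv2.INTER_CUBIC))
p=np.array([0.49684273,0.03995359,0.20212764]);q=R.from_quat([0.75503184,0.65568667,0.00085439,0.00109029])
for dx in(-2,0,2):
  for z in (82+4.2,): print(dx,(proj(c,p+q.apply([dx/1e3,0,z/1e3]))[0]-[200,190])*4)
E
```

```text
-2 [303.40103397 159.17494617]
0 [303.40669109 147.44463033]
2 [303.41235506 135.65987914]
```

View pics/w4.png

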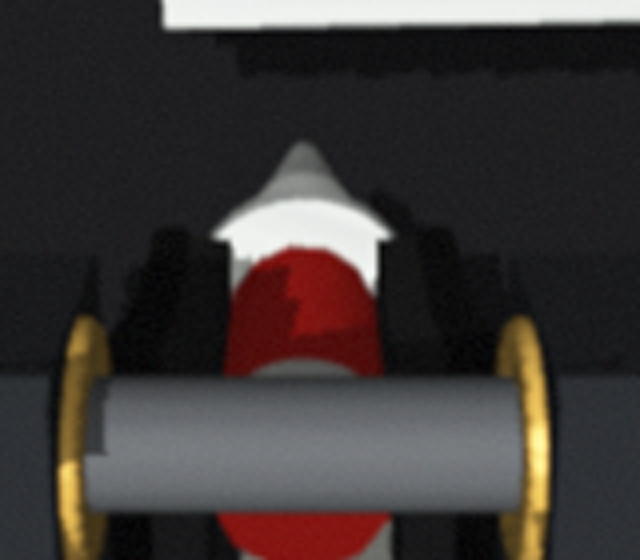

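Drift tip is at about (305,152) in the crop, so its axis sits 1.3 mm behind the TCP along tool x. Now I'll move over the hole, midway between the cover's and block's hole centres.

```bash
python3 -c "
from h import *
go([.4933,.0763,.172],-9.4)"
```

```text
ROW [35.3 -7.9 29.7] [0.09 0.   1.35]
```

Call:
{"method": "move_arm", "body": {"series": "15 -4 0 0.1 0 1.35;30 -8 5 0.1 0 1.35;35.3 -7.9 15 0.1 0 1.35;35.3 -7.9 25 0.1 0 1.35;35.3 -7.9 29.7 0.1 0 1.35;35.3 -7.9 29.7 0.1 0 1.35;35.3 -7.9 29.7 0.1 0 1.35;35.3 -7.9 29.7 0.1 0 1.35"}}

```text
time: 7.02
position: [0.4932, 0.0762, 0.1715]
tool_rot: [0.763, 0.647, -0.0, -0.0]
ft_force: [0.5, 0.2, -0.2]
grip_width: 0.017
grip_force: 40.0
```

```bash
python3 - <<'E'
from h import *
c=robot.camera('wrist')
p,q=pose();print(p,q.as_quat())
tip=p+q.apply([-.0013,0,.0862]);print('tip',tip)
print([(np.round(x['xyz'],4).tolist(),round(x['p'],2)) for n in ['cell_pin_hole','cell_bolt_hole'] for x in robot.tip_of(c,n)[:1]])
for P in (tip,[.4942,.0729,.0697],[.492,.077,.055]):print((proj(c,P)[0]-[190,130])*5)
cv2.imwrite('pics/w5.png',cv2.resize(c['img'][130:250,190:350,::-1],None,fx=5,fy=5,interpolation=cv2.INTER_CUBIC))
go([.4933,.0763,.14],-9.4)
E
```

```text
[0.49327371 0.07622503 0.17162617] [ 7.62723041e-01  6.46725103e-01 -2.85767199e-04 -3.48504578e-04]
tip [0.49298474 0.07495649 0.08542619]
[([0.4931, 0.0721, 0.0535], 0.97), ([0.5054, 0.1462, 0.0542], 0.69)]
[429.82742344 493.66505512]
[440.85424408 471.08631337]
[420.74705331 416.83682839]
ROW [ 0.   0.1 31.7] [-0.04 -0.   -0.01]
```

View pics/w5.png

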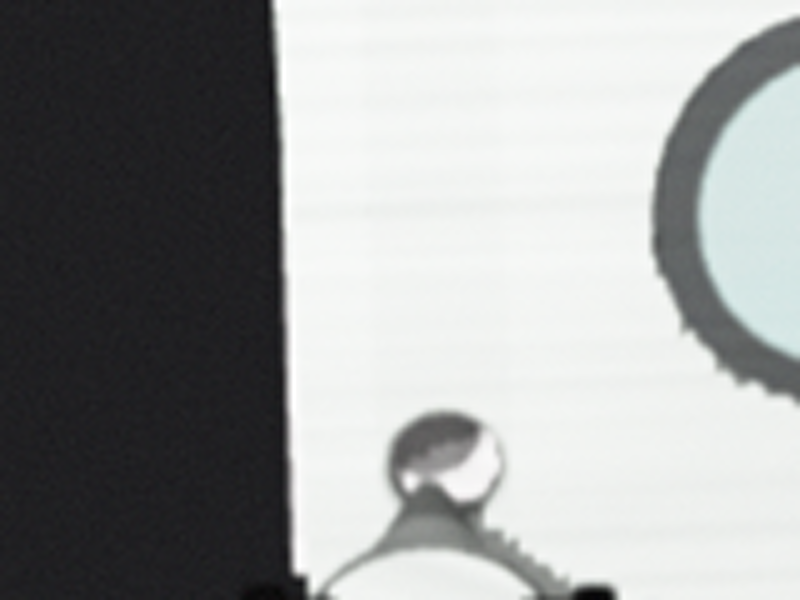

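The cover hole shows at about (446,463), with the block hole (dark) offset up-left. The tip at (428,488) is on course. Descending.

Call:
{"method": "move_arm", "body": {"series": "0.5 0.4 8 0 0 0;0.5 0.4 16 0 0 0;0.5 0.4 22 0 0 0;0.5 0.4 28 0 0 0;0.5 0.4 32 0 0 0;0.5 0.4 36 0 0 0;0.5 0.4 36 0 0 0"}}

```text
time: 7.75
position: [0.4936, 0.0766, 0.1346]
tool_rot: [0.762, 0.647, -0.001, -0.0]
ft_force: [1.0, -1.8, -1.9]
grip_width: 0.017
grip_force: 40.0
```

Call:
{"method": "move_arm", "body": {"series": "0.4 -0.4 2 0 0 0;0.7 -0.8 4 0 0 0;1 -1.2 6 0 0 0;1.4 -1.6 8 0 0 0;1.4 -1.6 10 0 0 0;1.4 -1.6 10 0 0 0"}}

```text
time: 8.25
position: [0.4923, 0.0787, 0.1252]
tool_rot: [0.763, 0.647, -0.0, -0.0]
ft_force: [1.4, -1.7, 0.4]
grip_width: 0.0172
grip_force: 40.0
```

Call:
{"method": "move_arm", "body": {"series": "0 0 2 0 0 0;0 0 4 0 0 0;0 0 6 0 0 0;0 0 8 0 0 0;0 0 8 0 0 0"}}

```text
time: 8.67
position: [0.4921, 0.0787, 0.1169]
tool_rot: [0.763, 0.647, -0.0, -0.001]
ft_force: [3.2, -1.8, -1.4]
grip_width: 0.0171
grip_force: 40.0
```

Call:
{"method": "move_arm", "body": {"series": "0 0 1.5 0 0 0;0 0 3 0 0 0;0 0 4.5 0 0 0;0 0 6 0 0 0;0 0 6 0 0 0"}}

```text
time: 9.08
position: [0.4924, 0.0783, 0.1112]
tool_rot: [0.763, 0.647, -0.0, -0.0]
ft_force: [3.6, -3.7, -0.4]
grip_width: 0.0172
grip_force: 40.0
```

Call:
{"method": "move_arm", "body": {"series": "0 0 1 0 0 0;0 0 2 0 0 0;0 0 3 0 0 0;0 0 4 0 0 0;0 0 5 0 0 0;0 0 5 0 0 0"}}

```text
time: 9.58
position: [0.4926, 0.0781, 0.1062]
tool_rot: [0.762, 0.647, -0.0, 0.0]
ft_force: [3.3, -5.4, 0.1]
grip_width: 0.0169
grip_force: 40.0
```

Call:
{"method": "move_arm", "body": {"series": "-0.2 0.2 1 0 0 0;-0.3 0.3 2 0 0 0;-0.3 0.3 3 0 0 0;-0.3 0.3 4 0 0 0;-0.3 0.3 5 0 0 0;-0.3 0.3 5 0 0 0"}}

```text
time: 10.08
position: [0.4927, 0.0779, 0.1012]
tool_rot: [0.763, 0.647, -0.0, -0.0]
ft_force: [3.1, -3.7, -0.5]
grip_width: 0.0169
grip_force: 40.0
```

Call:
{"method": "move_arm", "body": {"series": "0 0 0.7 0 0 0;0 0 1.3 0 0 0;0 0 2 0 0 0;0 0 2 0 0 0"}}

```text
time: 10.42
position: [0.4926, 0.0779, 0.0993]
tool_rot: [0.763, 0.647, -0.0, -0.0]
ft_force: [3.1, -4.2, 0.9]
grip_width: 0.0172
grip_force: 40.0
```

Call:
{"method": "move_arm", "body": {"series": "0 0 0.5 0 0 0;0 0 1 0 0 0;0 0 1.5 0 0 0;0 0 1.5 0 0 0"}}

```text
time: 10.75
position: [0.4927, 0.0779, 0.0978]
tool_rot: [0.763, 0.647, -0.0, -0.0]
ft_force: [3.3, -5.3, 0.9]
grip_width: 0.0168
grip_force: 40.0
```

Call:
{"method": "move_arm", "body": {"series": "-0.2 0.1 0.5 0 0 0;-0.2 0.1 1 0 0 0;-0.2 0.1 1.5 0 0 0;-0.2 0.1 1.5 0 0 0"}}

```text
time: 11.08
position: [0.4927, 0.0779, 0.0964]
tool_rot: [0.763, 0.647, -0.0, -0.0]
ft_force: [3.4, -4.9, 1.2]
grip_width: 0.017
grip_force: 40.0
```

Call:
{"method": "move_arm", "body": {"series": "0 0 0.5 0 0 0;0 0 1 0 0 0;0 0 1.5 0 0 0;0 0 1.5 0 0 0"}}

```text
time: 11.42
position: [0.4927, 0.0778, 0.0956]
tool_rot: [0.763, 0.647, -0.0, -0.0]
ft_force: [1.8, -5.0, 8.8]
grip_width: 0.017
grip_force: 40.0
```

Call:
{"method": "move_arm", "body": {"series": "0 0 0.4 0 0 0;0 0 0.4 0 0 0;0 0 0.4 0 0 0;0 0 0.4 0 0 0"}}

```text
time: 11.75
position: [0.4927, 0.0778, 0.0955]
tool_rot: [0.763, 0.647, -0.0, 0.0]
ft_force: [1.3, -5.1, 11.1]
grip_width: 0.0169
grip_force: 40.0
```

Drift is home with about 12 N (collar 10 mm above the block). Relaxing, releasing, lifting.

Call:
{"method": "move_arm", "body": {"series": "-0.2 0.1 -0.8 0 0 0;-0.3 0.2 -1 0 0 0;-0.3 0.2 -1 0 0 0"}}

```text
time: 12.0
position: [0.4926, 0.0778, 0.0958]
tool_rot: [0.763, 0.647, -0.0, -0.0]
ft_force: [2.3, -3.3, 6.2]
grip_width: 0.0168
grip_force: 40.0
```

Call:
{"method": "move_arm", "body": {"series": "0 0 0 0 0 0;0 0 0 0 0 0;0 0 0 0 0 0;0 0 0 0 0 0;0 0 0 0 0 0;0 0 0 0 0 0", "jaw": 0.6}}

```text
time: 12.5
position: [0.4914, 0.0781, 0.095]
tool_rot: [0.763, 0.647, -0.001, -0.001]
ft_force: [-0.1, 0.2, 1.0]
grip_width: 0.0484
grip_force: 0.0
```

Call:
{"method": "move_arm", "body": {"series": "0 0 -20 0 0 0;0 0 -50 0 0 0;0 0 -90 0 0 0;0 0 -120 0 0 0;0 0 -120 0 0 0;0 0 -120 0 0 0;0 0 -120 0 0 0"}}

```text
time: 13.08
position: [0.4916, 0.0778, 0.2148]
tool_rot: [0.763, 0.647, -0.001, -0.001]
ft_force: [-0.5, -0.2, 0.1]
grip_width: 0.0522
grip_force: 0.0
```

```bash
python3 - <<'E'
from h import *
c=robot.camera('wrist');d=robot.camera('top')
import pickle;pickle.dump(d,open('t5.pkl','wb'))
print(pose()[0])
for x in (c,d):
  for n in ['drift_seat','drift_grip','cell_bolt_hole','cell_pin_hole']:
    print(n,[(np.round(r['xyz'],4).tolist(),round(r['p'],2)) for r in robot.tip_of(x,n)[:2]])
cv2.imwrite('pics/w6.png',c['img'][:,:,::-1])
go([.5127,-.1794,.22],13.1)
E
```

```text
[0.49112644 0.077823   0.21387854]
drift_seat [([0.4898, 0.0804, 0.0648], 0.76)]
drift_grip [([0.4931, 0.0718, 0.0934], 0.61)]
cell_bolt_hole [([0.5042, 0.1456, 0.0539], 0.58)]
cell_pin_hole [([0.494, 0.0704, 0.0563], 0.75), ([0.547, 0.1001, -0.0013], 0.49)]
drift_seat [([0.6086, -0.2475, 0.0131], 0.69), ([0.6146, -0.3528, 0.0125], 0.51)]
drift_grip [([0.6174, -0.3792, 0.0082], 0.62), ([0.6049, -0.2727, 0.013], 0.59)]
cell_bolt_hole []
cell_pin_hole []
ROW [-250.4   62.    -5.1] [-1.400e-01 -2.000e-02 -2.249e+01]
```

View pics/w6.png

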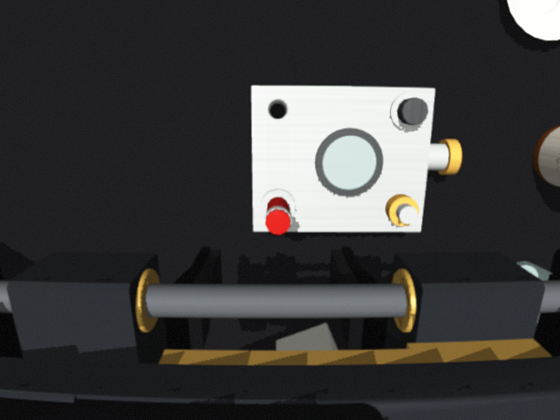

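Drift stands seated at (278,215) with the cover now in line, and the bolt hole is at (278,109). Next, the bolt.

```bash
python3 - <<'E'
from h import *
c=robot.camera('wrist')
hsv=cv2.cvtColor(c['img'],cv2.COLOR_RGB2GRAY)[95:125,262:294]
m=(hsv<110).astype(np.uint8);k,l,s,ce=cv2.connectedComponentsWithStats(m);i=1+np.argmax(s[1:,4]);u=ce[i]+[262,95]
print(s[i],u,atz(c,*u,.065))
go([.5133,-.1803,.22],13.1)
E
```

```text
[  6   6  17  18 243] [276.14403292 109.34979424] [0.5044092  0.15086244 0.065     ]
ROW [-251.2   62.6   -5. ] [-1.300e-01 -2.000e-02 -2.248e+01]
```

Call:
{"method": "move_arm", "body": {"series": "-35 9 -5 0 0 -5;-75 19 -5 0 0 -10;-115 29 -5 0 0 -16;-155 39 -5 0 0 -22.5;-195 49 -5 0 0 -22.5;-230 58 -5 0 0 -22.5;-251 62.6 -5 0 0 -22.5;-251 62.6 -5 0 0 -22.5"}}

```text
time: 14.3
position: [0.5145, -0.1855, 0.2205]
tool_rot: [0.624, 0.782, -0.001, 0.001]
ft_force: [0.5, 0.4, -0.7]
grip_width: 0.052
grip_force: 0.0
```

Call:
{"method": "move_arm", "body": {"series": "0 0 0 0 0 0;0 0 0 0 0 0;0 0 0 0 0 0"}}

```text
time: 14.55
position: [0.5129, -0.1785, 0.2202]
tool_rot: [0.621, 0.784, -0.0, -0.001]
ft_force: [-1.3, 0.8, 0.6]
grip_width: 0.0519
grip_force: 0.0
```

```bash
python3 - <<'E'
from h import *
c=robot.camera('wrist')
hsv=cv2.cvtColor(c['img'],cv2.COLOR_RGB2HSV)
m=cv2.inRange(hsv,(100,120,120),(125,255,255)); k,l,s,ce=cv2.connectedComponentsWithStats(m); i=1+np.argmax(s[1:,4]); print(s[i],ce[i],atz(c,*ce[i],.108))
print([(np.round(r['xyz'],4).tolist(),round(r['p'],2)) for r in robot.tip_of(c,'bolt_grip')[:2]])
go([.5133,-.1803,.09],13.1)
E
```

```text
[264 205  26  26 536] [276.26679104 217.48320896] [ 0.5131372  -0.17944296  0.108     ]
[([0.5149, -0.1802, 0.0865], 0.95)]
ROW [ -1.9   0.  130.3] [-0.12 -0.07  0.13]
```

Call:
{"method": "move_arm", "body": {"series": "-1 0 40 0 0 0;-1 0 80 0 0 0;-1 0 105 0 0 0;-1 0 120 0 0 0;-1 0 130 0 0 0;-1 0 130 0 0 0;-1 0 130 0 0 0"}}

```text
time: 15.23
position: [0.5137, -0.1806, 0.0905]
tool_rot: [0.621, 0.784, -0.0, -0.001]
ft_force: [-0.8, 0.4, 0.8]
grip_width: 0.0526
grip_force: 0.0
```

Call:
{"method": "move_arm", "body": {"series": "0 0 0 0 0 0;0 0 0 0 0 0;0 0 0 0 0 0;0 0 0 0 0 0;0 0 0 0 0 0;0 0 0 0 0 0;0 0 0 0 0 0;0 0 0 0 0 0", "jaw": 0}}

```text
time: 15.9
position: [0.5135, -0.1812, 0.0907]
tool_rot: [0.622, 0.783, -0.0, -0.0]
ft_force: [-0.6, -0.2, 3.1]
grip_width: 0.0191
grip_force: 40.0
```

Call:
{"method": "move_arm", "body": {"series": "0 0 0 0 0 0;0 0 0 0 0 0"}}

```text
time: 16.07
position: [0.5135, -0.1812, 0.0907]
tool_rot: [0.622, 0.783, -0.0, -0.0]
ft_force: [-0.8, 0.4, 4.1]
grip_width: 0.0193
grip_force: 40.0
```

Call:
{"method": "move_arm", "body": {"series": "0 0 -30 0 0 0;0 0 -65 0 0 0;0 0 -105 0 0 0;0 0 -140 0 0 0;0 0 -140 0 0 0;0 0 -140 0 0 0"}}

```text
time: 16.57
position: [0.5146, -0.1816, 0.2322]
tool_rot: [0.622, 0.783, -0.0, 0.002]
ft_force: [-0.1, -0.1, -1.0]
grip_width: 0.0191
grip_force: 40.0
```

```bash
python3 -c "
from h import *
go([.5044,.151,.21],-9.4)"
```

```text
ROW [326.3  65.6  21.4] [ 0.14  0.14 22.52]
```

Call:
{"method": "move_arm", "body": {"series": "35 7 0 0 0 4;75 15 0 0 0 9;115 23 0 0 0 14;155 31 0 0 0 19;195 39 0 0 0 22.5;235 47 0 0 0 22.5;275 55 0 0 0 22.5;305 61 10 0 0 22.5"}}

```text
time: 17.23
position: [0.5028, 0.1327, 0.2195]
tool_rot: [0.762, 0.647, -0.001, -0.001]
ft_force: [0.6, -0.3, -0.9]
grip_width: 0.0191
grip_force: 40.0
```

Call:
{"method": "move_arm", "body": {"series": "21 4.5 11 0 0 0;21 4.5 11 0 0 0;21 4.5 11 0 0 0;21 4.5 11 0 0 0;21 4.5 11 0 0 0"}}

```text
time: 17.65
position: [0.5112, 0.1487, 0.2088]
tool_rot: [0.763, 0.646, -0.001, -0.001]
ft_force: [0.3, -0.0, -1.2]
grip_width: 0.0191
grip_force: 40.0
```

```bash
python3 - <<'E'
from h import *
c=robot.camera('wrist')
p,q=pose();print(p)
for n in ['bolt_seat','bolt','bolt_grip','cell_bolt_hole']:
    print(n,[(np.round(x['xyz'],4).tolist(),round(x['p'],2)) for x in robot.tip_of(c,n)[:1]])
for dx in(-2,0,2):print(dx,(proj(c,p+q.apply([dx/1e3,0,.0647]))[0]-[190,160])*5)
print((proj(c,[.5044,.151,.065])[0]-[190,160])*5)
cv2.imwrite('pics/w7.png',cv2.resize(c['img'][160:280,190:350,::-1],None,fx=5,fy=5,interpolation=cv2.INTER_CUBIC))
E
```

```text
[0.5114742  0.14855463 0.20916536]
bolt_seat [([0.5124, 0.1492, 0.1803], 0.63)]
bolt [([0.5082, 0.1538, 0.1433], 0.58)]
bolt_grip [([0.5158, 0.1508, 0.2061], 0.84)]
cell_bolt_hole [([0.5045, 0.1474, 0.0549], 0.64)]
-2 [432.25513013 406.57194666]
0 [432.27455414 390.65007924]
2 [432.29401057 374.64496663]
[387.22534465 216.58468328]
```

View pics/w7.png

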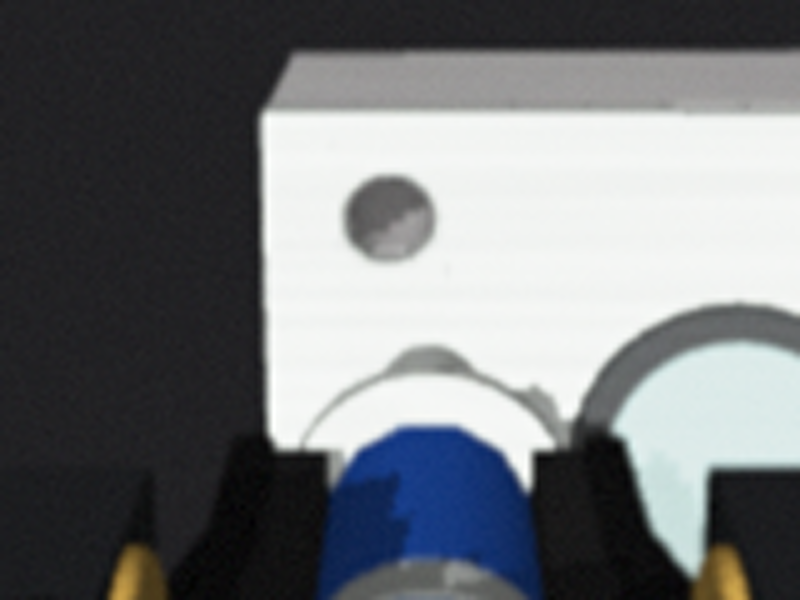

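Hole at (390,218) matches the prediction. The bolt foot's edge is at (432,347), so its axis is about 0.7 mm ahead of the TCP.

```bash
python3 -c "
from h import *
go([.5046,.1503,.142],-9.4)"
```

```text
ROW [ 0.1 -7.2 67.7] [-0.07 -0.   -0.07]
```

Call:
{"method": "move_arm", "body": {"series": "0.1 -4 15 0 0 0;0.1 -7.2 35 0 0 0;0.1 -7.2 50 0 0 0;0.1 -7.2 60 0 0 0;0.1 -7.2 66 0 0 0;0.1 -7.2 67.5 0 0 0;0.1 -7.2 67.5 0 0 0;0.1 -7.2 67.5 0 0 0"}}

```text
time: 18.57
position: [0.5051, 0.1511, 0.1425]
tool_rot: [0.763, 0.647, 0.0, -0.0]
ft_force: [0.5, -0.7, -1.8]
grip_width: 0.0188
grip_force: 40.0
```

```bash
python3 - <<'E'
from h import *
c=robot.camera('wrist')
p,q=pose();print(p)
print((proj(c,p+q.apply([.0007,0,.0647]))[0]-[200,160])*5)
print((proj(c,[.5047,.151,.065])[0]-[200,160])*5)
cv2.imwrite('pics/w8.png',cv2.resize(c['img'][160:280,200:360,::-1],None,fx=5,fy=5,interpolation=cv2.INTER_CUBIC))
E
```

```text
[0.50513183 0.15112448 0.14264716]
[379.70904047 383.47595495]
[376.31712873 356.33310221]
```

View pics/w8.png

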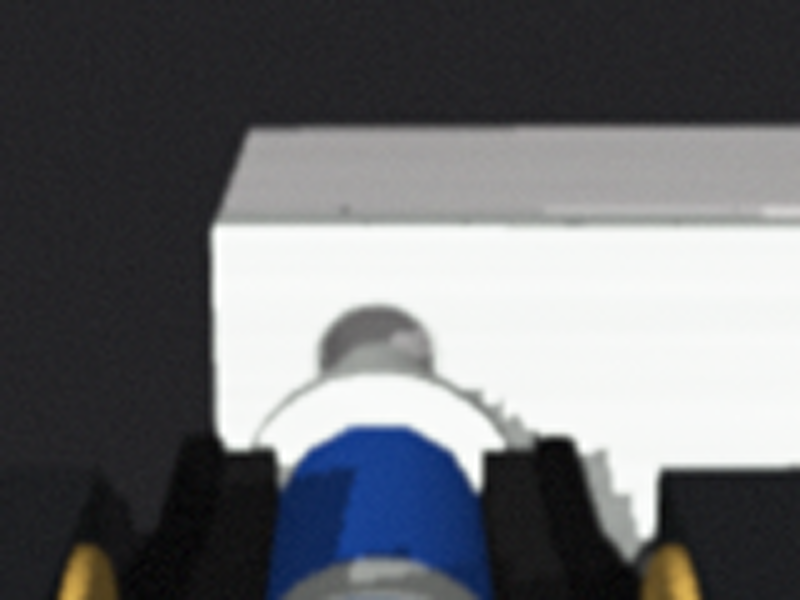

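Hole centre is at about (377,357) and the foot lines up at x≈379. A small trim, then down gently.

Call:
{"method": "move_arm", "body": {"series": "-0.6 -0.4 3 0 0 0;-0.6 -0.4 6 0 0 0;-0.6 -0.4 9 0 0 0;-0.6 -0.4 11 0 0 0;-0.6 -0.4 12 0 0 0;-0.6 -0.4 13 0 0 0;-0.6 -0.4 14 0 0 0;-0.6 -0.4 14 0 0 0"}}

```text
time: 19.28
position: [0.5038, 0.1505, 0.1277]
tool_rot: [0.763, 0.647, -0.001, -0.001]
ft_force: [0.2, -0.1, -0.8]
grip_width: 0.019
grip_force: 40.0
```

Call:
{"method": "move_arm", "body": {"series": "0 0 1 0 0 0;0 0 2 0 0 0;0 0 2 0 0 0"}}

```text
time: 19.53
position: [0.5038, 0.1505, 0.1258]
tool_rot: [0.763, 0.647, -0.001, -0.001]
ft_force: [-0.5, -0.3, -0.6]
grip_width: 0.0188
grip_force: 40.0
```

Call:
{"method": "move_arm", "body": {"series": "0 0.6 1 0 0 0;0 0.7 2 0 0 0;0 0.7 3 0 0 0;0 0.7 4 0 0 0;0 0.7 5 0 0 0;0 0.7 6 0 0 0;0 0.7 7 0 0 0;0 0.7 7 0 0 0"}}

```text
time: 20.2
position: [0.5044, 0.1504, 0.1187]
tool_rot: [0.763, 0.647, -0.001, -0.001]
ft_force: [0.1, -0.0, -0.3]
grip_width: 0.019
grip_force: 40.0
```

Call:
{"method": "move_arm", "body": {"series": "0 0 2 0 0 0;0 0 4 0 0 0;0 0 6 0 0 0;0 0 8 0 0 0;0 0 10 0 0 0;0 0 12 0 0 0;0 0 14 0 0 0;0 0 16 0 0 0"}}

```text
time: 20.87
position: [0.5045, 0.1503, 0.1027]
tool_rot: [0.763, 0.647, -0.001, -0.001]
ft_force: [0.0, -1.3, 0.2]
grip_width: 0.0188
grip_force: 40.0
```

Call:
{"method": "move_arm", "body": {"series": "0 0 1 0 0 0;0 0 2 0 0 0;0 0 3 0 0 0;0 0 4 0 0 0;0 0 5 0 0 0;0 0 5.5 0 0 0;0 0 5.5 0 0 0"}}

```text
time: 21.45
position: [0.5045, 0.1503, 0.0973]
tool_rot: [0.763, 0.647, -0.001, -0.001]
ft_force: [0.2, -3.0, 0.1]
grip_width: 0.0192
grip_force: 40.0
```

Call:
{"method": "move_arm", "body": {"series": "-0.2 0 0.5 0 0 0;-0.2 0 1 0 0 0;-0.2 0 1.5 0 0 0;-0.2 0 2 0 0 0;-0.2 0 2 0 0 0"}}

```text
time: 21.87
position: [0.5045, 0.1503, 0.096]
tool_rot: [0.763, 0.647, -0.0, -0.001]
ft_force: [-1.4, -3.3, 5.4]
grip_width: 0.0189
grip_force: 40.0
```

Call:
{"method": "move_arm", "body": {"series": "0 0 0.5 0 0 0;0 0 0.9 0 0 0;0 0 0.9 0 0 0;0 0 0.9 0 0 0;0 0 0.9 0 0 0"}}

```text
time: 22.28
position: [0.5045, 0.1503, 0.0957]
tool_rot: [0.763, 0.647, -0.0, -0.0]
ft_force: [-1.5, -2.7, 9.8]
grip_width: 0.0189
grip_force: 40.0
```

Call:
{"method": "move_arm", "body": {"series": "0 0 0.3 0 0 0;0 0 0.3 0 0 0;0 0 0.3 0 0 0;0 0 0.3 0 0 0"}}

```text
time: 22.62
position: [0.5045, 0.1503, 0.0956]
tool_rot: [0.763, 0.647, -0.0, -0.0]
ft_force: [-3.0, -3.4, 11.2]
grip_width: 0.019
grip_force: 40.0
```

Call:
{"method": "move_arm", "body": {"series": "-0.1 0 -0.8 0 0 0;-0.2 0 -1.2 0 0 0;-0.2 0 -1.2 0 0 0"}}

```text
time: 22.87
position: [0.5045, 0.1502, 0.096]
tool_rot: [0.763, 0.647, -0.0, -0.001]
ft_force: [-1.3, -1.8, 8.0]
grip_width: 0.0186
grip_force: 40.0
```

Call:
{"method": "move_arm", "body": {"series": "0 0 0 0 0 0;0 0 0 0 0 0;0 0 0 0 0 0;0 0 0 0 0 0;0 0 0 0 0 0;0 0 0 0 0 0", "jaw": 0.6}}

```text
time: 23.37
position: [0.5044, 0.1502, 0.0952]
tool_rot: [0.763, 0.647, -0.001, -0.001]
ft_force: [0.6, 0.1, 0.5]
grip_width: 0.0491
grip_force: 0.0
```

Call:
{"method": "move_arm", "body": {"series": "0 0 -20 0 0 0;0 0 -50 0 0 0;0 0 -90 0 0 0;0 0 -120 0 0 0;-40 0 -120 0 0 0;-60 0 -120 0 0 0;-60 0 -120 0 0 0"}}

```text
time: 23.95
position: [0.4944, 0.0883, 0.2161]
tool_rot: [0.763, 0.646, -0.001, 0.0]
ft_force: [0.0, 0.8, -0.4]
grip_width: 0.052
grip_force: 0.0
```

```bash
python3 - <<'E'
from h import *
c=robot.camera('wrist')
print(pose()[0])
for n in ['drift_seat','bolt_seat','cell_bolt_hole','cell_pin_hole']:
    print(n,[(np.round(r['xyz'],4).tolist(),round(r['p'],2)) for r in robot.tip_of(c,n)[:2]])
cv2.imwrite('pics/w9.png',c['img'][:,:,::-1])
E
```

```text
[0.49463808 0.0896591  0.21575859]
drift_seat [([0.493, 0.0769, 0.0672], 0.93), ([0.762, 0.2236, 0.006], 0.54)]
bolt_seat [([0.509, 0.1501, 0.0668], 0.92)]
cell_bolt_hole []
cell_pin_hole [([0.4939, 0.0744, 0.0536], 0.65)]
```

View pics/w9.png

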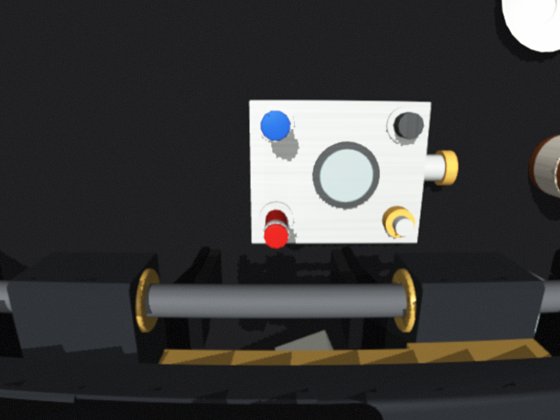

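The bolt (275,125) and drift (276,228) both stand upright and seated, with the gripper clear of them. Handing in.

```bash
python3 -c "
from rig import robot
print(robot.hand_in())"
```

```text
the job is handed in; nothing more can be done
None
```

I seated the drift and then the thumb bolt, each with about 12 N on the cover, released both upright, and handed the job in at about 24 s; the hand-in returned no verdict.

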